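# Knock the stuck wedge spacer out of the casting stand

## Robot

A 6-joint arm with a two-finger parallel gripper is mounted at the origin on a cart in front of the work surface, level with it; the furniture and walls round the work are solid. World frame = base frame: x ahead of the robot, y to its left, z up, the work surface at z = 0. Lengths are in mm, angles in rad, forces in N, time in s.
With the tool pointing down it reaches from about 275 to 1000 mm from the base axis. Payload 8.4 kg.
Tool frame: the origin (TCP) lies at the very end of the fingers, on their centre line; the grasp point (between the pads) lies 19 mm behind it; z points along the fingers, y is the direction in which the jaws open and shut (so a half turn about z gives the same grasp; the last joint's range is limited). The gripper opens to 85 mm and grips with 20 to 120 N. Pads are 22 mm wide; open, the fingers measure 114 mm over their backs; the gripper's body (76 mm by 85 mm) begins 54 mm behind the grasp point. The pads swing forward as they close: fully open they stand 13 mm farther back than shut.
Start: joints at [1.279, 0.353, 1.633, -0, 1.155, -0.002], TCP at [178.599, 598.941, 231.281] pointing down, gripper open.
Joint ranges: [-2.63, 2.63], [-0.92, 2.1], [0.06, 2.66], [-1.3, 4.44], [0, 2.69], [-3.02, 3.02]. Speed limits (rad/s): [2.22, 2.22, 2.79, 3.14, 3.14, 3.14].

## Interface

Orientations are given as [roll, pitch, yaw] about the fixed x, y, z axes, in that order (R = Rz(yaw) Ry(pitch) Rx(roll)).
In Python, from rig import r gives the robot as it stands.
- The arm moves only by the tool move_arm, never from a script. Its argument "increments" is a list of rows, each an object of numbers: "tx", "ty", "tz": the shift along the tool's x, y, z in cm; "rx", "ry", "rz": the turn, a rotation vector about the tool's x, y, z in degrees; "gripper": the gripper's target within -1 to 1 (fully open at 1, half-way at 0, shut at -1). A call has 1 to 12 rows; each row shifts and turns the commanded pose from where the row before left it, along the tool's axes as they then stand; what a row does not reach is not made up. A row lasts 1/10 s, in which the tool goes at most 50 mm and 8.59 degrees, less where a joint would pass 70% of its speed; a pose out of reach is approached as far as the arm can. A call is refused whole if a number of a shift passes 5 or a number of a turn 8.59, either way. A call with a gripper value outside its range is refused whole. The fingers move at their own pace and stop on an object; "squeeze" is the grip in N (left out, the last holds). Time passes only in rows, so rows that do not move let the fingers close. It gives the time, the measured TCP pose, the force and the opening at its end, in the units of the state.
- r.sense(): the state, without advancing time (a new reading comes with each control period).
- r.grab_frame(name): name is "scene" or "side" or "wrist"; returns (picture, depth): 384x512x3 uint8, red, green, blue; 384x512 float32, mm along the optical axis (not along the pixel's ray), 0 where there is no reading.
- r.camera_model(name): a dict with "fx", "fy", "cx", "cy" (pixels), "R" (3x3) and "t" (3): a world point X has camera coordinates R X + t; the wrist camera has in their place "hand_eye" (4x4, takes a point from camera to tool coordinates, whose origin is the TCP and whose axes are the flange's). Camera axes: x right, y down, z forward; pixel columns grow to the right and rows downward; lengths in mm; the calibration is good to about 2 mm. A picture is of the moment at which its call begins: read the wrist's pose just before it. camera_model takes no time and is no camera call.
- r.sign_off(): hands the job in, once; it reports no verdict.
Trained networks look in the newest picture that a camera, given by its name, has taken for a name from the list of things; names that differ only in an ending like _2 or _b are one class to them, and where a whole thing is asked for, a point or a joint stands for the part that bears it (a point fixed in the world has none). Each returns a list of dicts, best first, with "confidence" (0 to 1); they miss things now and then, are a little off and sometimes report something else, mostly with a low value. They report only what shows in the picture. A call takes as long as a camera call.
- r.cut_out(query, camera): "mask" (384x512 bool, what is visible of it) and "bbox" ([left, top, right, bottom] in pixels, round what is visible of it).
- r.place_of(query, camera): "location" ([row, column] in pixels: a listed point, or the origin of a listed thing).
The state is a dict: "clock": time; "qpos": joint angles; "qvel": joint speeds; "joint_efforts": joint torques, N m; "eef_pos": TCP position; "tcp_rot": TCP orientation; "contact_force": force on the tool from outside, world axes, zero at the start; "wrist_torque": the same for the moment, N m; "opening": opening from 0.0 (shut) to 1.0 (fully open).
Only numpy, scipy, OpenCV 4.12 (cv2) and the standard library are available. Lean on these libraries where they do the work, as an engineer would, in place of code of your own. Each camera call takes 0.05 s, during which the arm holds its last target. There are 200 camera calls.

## Task

The orange wedge spacer is stuck between the jaws of the grey casting stand. Pick up the wooden block, knock the spacer loose with it by pushing on the spacer's narrow end (keep the fingers off the spacer while it is stuck), then set the block down on the open bench the same way up as it lay. Lift the loose spacer out and set it flat, right way up, on the floor of the blue tray.

Things in the scene. Friction and masses are not known exactly. Their poses are not given: they have to be found in the camera images.
- spacer: Orange plastic wedge, 90 mm long (its x), 36 mm high (its z, up), 120 g, a thin black strip on top. From above it tapers evenly from 24 mm wide at the narrow end (x = -45 mm) to 42 mm at the wide end (x = +45 mm). Origin: centre of its underside, midway along. Lies flat on the stand's base. Once loose, grip it across its width (y), best on the wide half, x = +15 to +30 mm.
- stand: Grey fixed stand. Base 10 mm thick, x -60 to +77, y -58 to +58 mm. A fixed and a spring jaw with supports (x -18 to +18 mm, top 47 mm above bench) pinch the spacer's middle. It starts at x = y = 0 (1 mm), its x along the stand's x. A 10 to 20 N push along +x frees it: loose after 8 mm; counts as loose at 12 mm; at 28 mm well clear, still on the plate. Origin under the jaws at bench height, z up.
- block: Brown hardwood block, a cuboid 90 mm long (its x), 30 mm wide (its y), 40 mm high (its z), 150 g, lying loose on the bench. Origin at the centre of its underside. Gripped across its 30 mm width it can push with either end face; it must be carried more than 10 mm above the bench to pass over the stand's base plate.
- tray: Shallow blue open tray fixed to the bench, 150 mm (x) by 120 mm (y) outside, 14 mm high, walls and floor 4 mm thick. Origin at the centre of its underside. The corner of a tall cream centrifuge stands about 0.1 m beyond its far right corner: come over it from the robot's side and set the spacer down with the gripped wide half towards the robot.

How it is judged (in metres and radians):
On the way, in this order (a step that is already met when the one before it is completed fails the run):
1. the block pushes the stuck spacer along the stand (contact force between block and spacer above 1 N and x of spacer in the frame of stand above 0.004 m).
2. the spacer is knocked 12 mm along, loose of the jaws (x of spacer in the frame of stand above 0.012 m), for 0.1 s.
3. the spacer is lifted out of the stand (height (world z) of spacer above 0.03 m), for 0.1 s.
At the end, for the whole second after the job is handed in: The spacer lies flat, right way up (within 10 degrees) on the tray's floor, not on its rim, its origin within 55 mm (x) and 40 mm (y) of the tray's centre; the block lies flat on the bench (40 mm side upright, within 10 degrees), touching neither tray nor stand; both at rest (x of spacer in the frame of tray between -0.055 and 0.055 m and y of spacer in the frame of tray between -0.05 and 0.05 m and z of spacer in the frame of tray below 0.009 m and angle between each of spacer, block's own z axis and vertical below 0.17 rad and height (world z) of block below 0.006 m and linear speed of each of spacer, block below 0.02 m/s and contact force between block and tray below 0.1 N and contact force between block and stand below 0.1 N).
It fails at once if the fingers touch the spacer while it is still stuck (moved less than 10 mm along the stand and not lifted) (contact force between the fingers and spacer above 0.5 N and x of spacer in the frame of stand below 0.01 m and horizontal distance between spacer and stand below 0.03 m and height (world z) of spacer below 0.03 m).
It also fails if it takes over 64 s, if anything falls off the work surface, if the arm or the gripper's body presses on something with over 40 N, if the wrist force passes 120 N, or if a joint passes its speed limit or range.

## Working session

There is one attempt and no reset: what is moved stays moved. The work goes in short steps, Python scripts to look and compute and a tool call to move; the robot and the scene stay as the last step left them, time stands still between calls to the robot, and variables do not carry over. Pictures are saved under pics/ and viewed, about 8 in all and at most 12, crops included, and the job is handed in when it is done.

Besides the shell and the picture viewer there is one more tool, called after "Call:" as name([rows], argument=value, ...), one row to a line, values as JSON. move_arm: Moves the arm, as the interface text tells. Its arguments: {"type":"object","properties":{"increments":{"type":"array","items":{"type":"object","properties":{"tx":{"type":"number"},"ty":{"type":"number"},"tz":{"type":"number"},"rx":{"type":"number"},"ry":{"type":"number"},"rz":{"type":"number"},"gripper":{"type":"number"}}}},"squeeze":{"type":"number"}},"required":["increments"]}

```bash
ls; mkdir -p pics
cat > h.py <<'E'
from rig import r
import numpy as np, cv2
from scipy.spatial.transform import Rotation as Ro
def T():
    s=r.sense(); M=np.eye(4)
    M[:3,:3]=Ro.from_euler('xyz',s['tcp_rot']).as_matrix(); M[:3,3]=s['eef_pos']; return M
def ext(name):
    "camera->world 4x4"
    c=r.camera_model(name); M=np.eye(4)
    if 'hand_eye' in c: return c,T()@np.array(c['hand_eye'])
    M[:3,:3]=np.array(c['R']); M[:3,3]=c['t']; return c,np.linalg.inv(M)
def grab(name,fn=None):
    c,E=ext(name); im,d=r.grab_frame(name)
    if fn: cv2.imwrite('pics/'+fn,im[:,:,::-1])
    v,u=np.mgrid[:384,:512]; d=d.astype(float)
    P=np.stack([(u-c['cx'])/c['fx']*d,(v-c['cy'])/c['fy']*d,d],-1)@E[:3,:3].T+E[:3,3]
    P[d==0]=np.nan
    return im,P
def top(P,mask,lo,hi):
    "min-area rect of masked points in a height band"
    q=P[mask]; q=q[(q[:,2]>lo)&(q[:,2]<hi)]
    if len(q)<10: return None
    (cx,cy),(w,h),a=cv2.minAreaRect(q[:,:2].astype(np.float32))
    if w<h: w,h,a=h,w,a+90
    return len(q),np.round([cx,cy,w,h,a,np.median(q[:,2])],1)
E
python3 - <<'E'
from h import *
for n in ['scene','side','wrist']:
    im,P=grab(n,n+'0.png')
    for q in ['spacer','stand','block','tray']:
        for o in r.cut_out(q,n)[:2]:
            m=o['mask']; z=P[m][:,2]
            if o['confidence']<.3: continue
            print(n,q,round(o['confidence'],2),o['bbox'],np.round(np.nanpercentile(z,[2,50,98])),
              np.round(np.nanmean(P[m],0)), top(P,m,*{'spacer':(40,52),'stand':(4,15),'block':(33,47),'tray':(9,20)}[q]))
a=np.hstack([cv2.imread('pics/scene0.png'),cv2.imread('pics/wrist0.png')]);cv2.imwrite('pics/a.png',cv2.resize(a,(800,300)))
print(r.sense()['tcp_rot'],r.sense()['clock'])
E
```

```text
pics
scene spacer 0.69 [299.7, 215.9, 344.6, 256.4] [16. 45. 49.] [ 503. -371.   41.] (628, array([ 509.3, -362.2,   89.8,   40.8,   89.4,   45.8]))
scene spacer 0.51 [280.7, 207.4, 366.2, 279.3] [ 3. 10. 47.] [ 498. -379.   17.] (411, array([ 509.3, -361.1,  106.6,   36.6,    3.7,   45.5]))
scene stand 0.71 [281.2, 207.4, 367.0, 280.6] [ 2. 10. 47.] [ 497. -379.   17.] (1803, array([ 507.6, -370.3,  137. ,  118.3,   94. ,    9.8]))
scene block 0.75 [247.7, 172.2, 296.0, 200.6] [ 5. 37. 42.] [ 527. -207.   30.] (457, array([ 531.3, -202.8,   88.1,   29.8,  157.1,   39.3]))
scene tray 0.91 [166.8, 140.6, 248.9, 202.4] [-0.  4. 15.] [475. -54.   7.] (413, array([472.1, -56. , 151.7, 124.7, 175.6,  12.6]))
side spacer 0.84 [247.7, 153.2, 262.1, 190.7] [13. 44. 47.] [ 506. -345.   39.] (358, array([ 506.5, -357.9,   88.8,   36.9,   94. ,   45.2]))
side stand 0.78 [226.9, 162.1, 284.7, 197.5] [ 1. 10. 46.] [ 506. -340.   18.] (995, array([ 507.3, -367.5,  138.8,  115.6,   92.7,    9. ]))
side block 0.75 [211.7, 203.3, 260.2, 238.3] [ 3. 32. 41.] [ 530. -190.   28.] (554, array([ 531.1, -199. ,   88.7,   31.9,  156.5,   38.6]))
side tray 0.97 [209.6, 252.0, 311.8, 324.2] [ 1.  3. 14.] [472. -53.   5.] (810, array([471.4, -54. , 150.2, 123.2, 175.8,  12.4]))
[3.14156878e+00 1.29651971e-05 2.85178519e+00] 0.75
```

View pics/a.png

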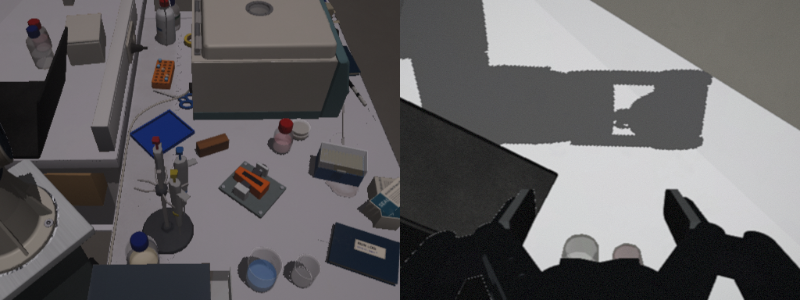

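View pics/side0.png

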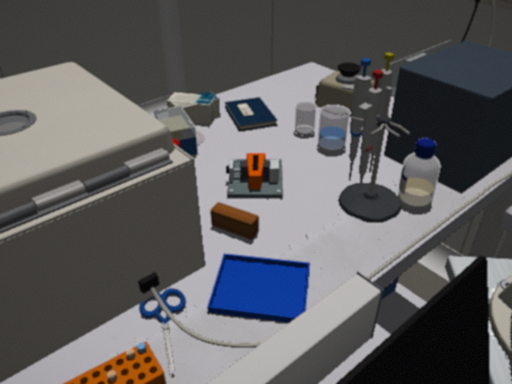

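```bash
cat > hm.py <<'E'
from h import *
H=np.full((75,80),np.nan) # x 150..900 rows, y -650..150 cols, 10mm
for n in ['scene','side']:
    im,P=grab(n); q=P[np.isfinite(P[...,2])]
    i=((q[:,0]-150)//10).astype(int); j=((q[:,1]+650)//10).astype(int)
    k=(i>=0)&(i<75)&(j>=0)&(j<80)&(q[:,2]<700)
    np.fmax.at(H,(i[k],j[k]),q[k,2])
    if n=='side' or n=='scene':
        for o in r.cut_out('spacer',n)[:1]:
            t=P[o['mask']]; t=t[(t[:,2]>42)&(t[:,2]<50)]
            for y in range(-410,-310,15):
                s=t[(t[:,1]>y)&(t[:,1]<y+15)]
                if len(s)>3: print(n,y,np.round([s[:,0].min(),s[:,0].max()]),len(s))
print('cols y from -650 step 20; value in cm, max of 2x2')
G=np.nanmax(np.stack([H[a:74:2,b::2] for a in (0,1) for b in (0,1)]),0)
for i in range(36,0,-1): print(150+20*i,''.join(' ..' if np.isnan(v) else '%3d'%round(v/10) for v in G[i]))
E
python3 -W ignore hm.py
```

```text
scene -410 [489. 527.] 107
scene -395 [489. 527.] 113
scene -380 [490. 525.] 105
scene -365 [492. 521.] 90
scene -350 [490. 519.] 83
scene -335 [490. 516.] 80
scene -320 [496. 515.] 8
side -410 [489. 528.] 35
side -395 [490. 527.] 65
side -380 [489. 526.] 69
side -365 [490. 522.] 58
side -350 [491. 521.] 64
side -335 [492. 517.] 49
side -320 [493. 516.] 32
cols y from -650 step 20; value in cm, max of 2x2
870  .. ..  0  0  0  0  0  0  0  0  0  1 15 18 23 23 23 27 27 27 27 27 27 27 27 27 27 27 27 27 .. .. .. .. .. .. .. .. .. ..
850  ..  0  0  0  0  0  0  0  0  0  0  1 14 23 23 23 27 27 27 27 27 27 27 27 27 27 27 27 27 27 27 .. .. .. .. .. .. .. .. ..
830  ..  0  0  0  0  0  0  0  0  0  1  0  0 22 23 27 27 27 27 27 27 27 27 27 27 27 27 27 27 27 27 27 .. .. .. .. .. .. .. ..
810   0  0  0  0  0  0 ..  0  0  0  0  0  0  0 22 26 27 27 27 27 27 27 27 27 27 27 27 27 27 27 27 27 27 .. .. .. .. .. .. ..
790   0  0  0  0  0  0 .. .. ..  0  0  0  0  0  0 23 26 27 27 27 27 27 27 27 27 27 27 27 27 27 27 27 27 27 .. .. .. 23 23 22
770  .. ..  0  0  0  7 .. .. .. .. ..  0  0  0  3  3 23 27 27 27 2
[... 3108 characters left out ...]
 29 26 25 25 26  2  0  0  0  0  0  1  1  0 .. .. ..  0  0  0  0  0  0 22 22
250  .. .. ..  0  0  0  0  0  0  0  0  0  0 24 29 29 25 25 19 19 19  0  0  0  0  1  1  0 .. .. .. .. ..  0  0  0  0 22 22 22
230  .. .. .. .. .. .. 21 20  0  0  0  0  0  0  1  2  2  2 19 19  1  1  0  0  1  1  0 .. .. .. .. .. .. ..  0  0 22 22 22 18
210  .. .. .. .. .. 21 21 22 22  0  0  0  0  0  0  5  9  2  2  1  0  0  0  1  1  0 .. .. .. .. .. .. .. .. ..  0 22 22 18 13
190  ..  0  0  0 21 21 22 22 22 22  0  0  0  0  9 13 13 13  2  0  0  0  1  1  0 .. .. .. .. .. .. .. .. .. .. .. 19 17 13  9
170  .. .. .. 21 21 21 22 22 22 22 22  0 .. .. 10 14 14 13  9  0  0  1  1  0 .. .. .. .. .. .. .. .. .. .. .. .. .. 11  9  2
```

Call:
move_arm([
  {"tz": -4, "gripper": 0.3},
  {"tz": -4},
  {"tz": -4},
  {"tx": -2.54, "ty": -3.02},
  {"tx": -2.54, "ty": -3.02},
  {"tx": -2.54, "ty": -3.02},
  {"tx": -2.54, "ty": -3.02},
  {"tx": -2.54, "ty": -3.02},
  {"tx": -2.54, "ty": -3.02},
  {"tx": -2.54, "ty": -3.02},
  {"tx": -2.54, "ty": -3.02},
  {"tx": -2.54, "ty": -3.02},
])

```text
invalid input
```

Call:
move_arm([
  {"tx": -2.54, "ty": -3.02},
  {"tx": -2.54, "ty": -3.02},
  {"tx": -2.54, "ty": -3.02},
  {"tx": -2.54, "ty": -3.02},
  {"tx": -2.54, "ty": -3.02},
  {"tx": -2.54, "ty": -3.02},
  {"tx": -2.54, "ty": -3.02},
  {"tx": -2.54, "ty": -3.02},
  {"tx": -2.54, "ty": -3.02},
  {"tx": -2.54, "ty": -3.02},
])

```text
invalid input
```

Call:
move_arm([
  {"tx": -2.54, "ty": -3.02},
  {"tx": -2.54, "ty": -3.02},
  {"tx": -2.54, "ty": -3.02},
  {"rz": 6.4},
  {},
  {},
])

```text
invalid input
```

Call:
move_arm([
  {"tx": 0, "ty": 0, "tz": -4, "rx": 0, "ry": 0, "rz": 0, "gripper": 0.3},
])

```text
clock: 1.05
eef_pos: [177.7, 596.0, 266.5]
tcp_rot: [-3.132, -0.0, 2.852]
contact_force: [0.8, -0.4, 0.0]
opening: 0.86
```

Call:
move_arm([
  {"tx": 0, "ty": 0, "tz": -4, "rx": 0, "ry": 0, "rz": 0, "gripper": 0.3},
  {"tx": 0, "ty": 0, "tz": -4, "rx": 0, "ry": 0, "rz": 0, "gripper": 0.3},
  {"tx": -2.54, "ty": -3.02, "tz": 0, "rx": 0, "ry": 0, "rz": 0, "gripper": 0.3},
  {"tx": -2.54, "ty": -3.02, "tz": 0, "rx": 0, "ry": 0, "rz": 0, "gripper": 0.3},
  {"tx": -2.54, "ty": -3.02, "tz": 0, "rx": 0, "ry": 0, "rz": 0, "gripper": 0.3},
  {"tx": -2.54, "ty": -3.02, "tz": 0, "rx": 0, "ry": 0, "rz": 0, "gripper": 0.3},
  {"tx": -2.54, "ty": -3.02, "tz": 0, "rx": 0, "ry": 0, "rz": 0, "gripper": 0.3},
  {"tx": -2.54, "ty": -3.02, "tz": 0, "rx": 0, "ry": 0, "rz": 0, "gripper": 0.3},
  {"tx": -2.54, "ty": -3.02, "tz": 0, "rx": 0, "ry": 0, "rz": 0, "gripper": 0.3},
  {"tx": -2.54, "ty": -3.02, "tz": 0, "rx": 0, "ry": 0, "rz": 0, "gripper": 0.3},
  {"tx": -2.54, "ty": -3.02, "tz": 0, "rx": 0, "ry": 0, "rz": 0, "gripper": 0.3},
  {"tx": -2.54, "ty": -3.02, "tz": 0, "rx": 0, "ry": 0, "rz": 0, "gripper": 0.3},
])

```text
clock: 2.25
eef_pos: [336.0, 235.5, 351.5]
tcp_rot: [3.141, 0.001, 2.852]
contact_force: [1.0, -0.1, -0.6]
opening: 0.646
```

Call:
move_arm([
  {"tx": -2.54, "ty": -3.02, "tz": 0, "rx": 0, "ry": 0, "rz": 0, "gripper": 0.3},
  {"tx": -2.54, "ty": -3.02, "tz": 0, "rx": 0, "ry": 0, "rz": 0, "gripper": 0.3},
  {"tx": -2.54, "ty": -3.02, "tz": 0, "rx": 0, "ry": 0, "rz": 0, "gripper": 0.3},
  {"tx": -2.54, "ty": -3.02, "tz": 0, "rx": 0, "ry": 0, "rz": 0, "gripper": 0.3},
  {"tx": -2.54, "ty": -3.02, "tz": 0, "rx": 0, "ry": 0, "rz": 0, "gripper": 0.3},
  {"tx": -2.54, "ty": -3.02, "tz": 0, "rx": 0, "ry": 0, "rz": 0, "gripper": 0.3},
  {"tx": -2.54, "ty": -3.02, "tz": 0, "rx": 0, "ry": 0, "rz": 0, "gripper": 0.3},
  {"tx": -2.54, "ty": -3.02, "tz": 0, "rx": 0, "ry": 0, "rz": 0, "gripper": 0.3},
  {"tx": -2.54, "ty": -3.02, "tz": 0, "rx": 0, "ry": 0, "rz": 0, "gripper": 0.3},
])

```text
clock: 3.15
eef_pos: [477.5, -90.6, 351.5]
tcp_rot: [3.141, 0.001, 2.851]
contact_force: [0.2, 0.8, -0.1]
opening: 0.653
```

Call:
move_arm([
  {"tx": -2.54, "ty": -3.02, "tz": 0, "rx": 0, "ry": 0, "rz": 0, "gripper": 0.3},
  {"tx": -2.54, "ty": -3.02, "tz": 0, "rx": 0, "ry": 0, "rz": 0, "gripper": 0.3},
  {"tx": -2.54, "ty": -3.02, "tz": 0, "rx": 0, "ry": 0, "rz": 0, "gripper": 0.3},
  {"tx": 0, "ty": 0, "tz": 0, "rx": 0, "ry": 0, "rz": 6.4, "gripper": 0.3},
  {"tx": 0, "ty": 0, "tz": 0, "rx": 0, "ry": 0, "rz": 0, "gripper": 0.3},
  {"tx": 0, "ty": 0, "tz": 0, "rx": 0, "ry": 0, "rz": 0, "gripper": 0.3},
])

```text
clock: 3.75
eef_pos: [524.0, -197.1, 351.2]
tcp_rot: [3.141, -0.0, 2.743]
contact_force: [0.4, 0.4, 0.0]
opening: 0.649
```

```bash
cat > look.py <<'E'
from h import *
import sys
im,P=grab('wrist',sys.argv[1])
M=T(); print(np.round(M[:3,3],1),'yaw',round(np.degrees(r.sense()['tcp_rot'][2]),1),r.sense()['tcp_rot'][:2],r.sense()['clock'],np.round(r.sense()['qpos'],2))
B={'spacer':(40,52),'stand':(4,15),'block':(33,47),'tray':(9,20)}
for q in sys.argv[2:]:
    for o in r.cut_out(q,'wrist')[:2]:
        m=o['mask']; print(q,round(o['confidence'],2),o['bbox'],top(P,m,*B[q]),np.round(np.nanpercentile(P[m][:,2],[5,50,95])))
E
python3 look.py w1.png block stand spacer
```

```text
[ 524.  -196.9  351.3] yaw 157.2 [ 3.14144496e+00 -1.24827831e-04] 3.8 [-0.36  0.16  1.63  0.    1.36 -1.53]
block 0.85 [247.8, 125.3, 266.6, 186.2] (988, array([ 532.6, -198. ,   88.6,   29.5,  156.7,   40.3])) [38. 40. 42.]
stand 0.94 [115.4, 128.4, 210.1, 221.7] (2849, array([ 508.6, -366.2,  137.1,  116.3,   93.6,   10.4])) [ 9. 11. 47.]
spacer 0.95 [135.2, 160.3, 192.5, 200.3] (1047, array([ 507.8, -357.3,   89.2,   39.9,   93.3,   46.4])) [24. 46. 48.]
```

View pics/w1.png

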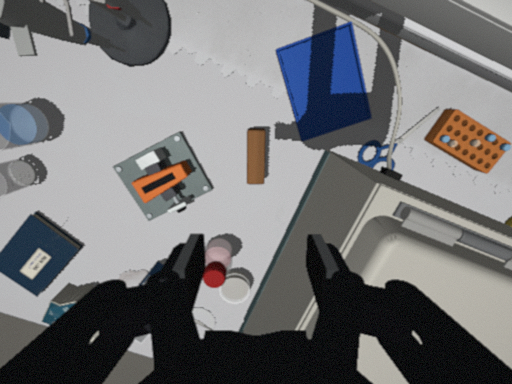

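Call:
move_arm([
  {"tx": 0, "ty": 0.2, "tz": 4, "rx": 0, "ry": 0, "rz": 0, "gripper": 0.3},
  {"tx": 0, "ty": 0, "tz": 4, "rx": 0, "ry": 0, "rz": 0, "gripper": 0.3},
  {"tx": 0, "ty": 0, "tz": 4, "rx": 0, "ry": 0, "rz": 0, "gripper": 0.3},
  {"tx": 0, "ty": 0, "tz": 4, "rx": 0, "ry": 0, "rz": 0, "gripper": 0.3},
  {"tx": 0, "ty": 0, "tz": 4, "rx": 0, "ry": 0, "rz": 0, "gripper": 0.3},
  {"tx": 0, "ty": 0, "tz": 0, "rx": 0, "ry": 0, "rz": 0, "gripper": 0.3},
  {"tx": 0, "ty": 0, "tz": 0, "rx": 0, "ry": 0, "rz": 0, "gripper": 0.3},
])

```text
clock: 4.65
eef_pos: [525.1, -195.3, 151.9]
tcp_rot: [-3.142, -0.001, 2.741]
contact_force: [0.7, -0.0, 0.5]
opening: 0.65
```

```bash
python3 look.py w2.png block spacer stand
```

```text
[ 526.1 -195.8  153.1] yaw 157.0 [3.14155394e+00 1.92169134e-03] 4.7 [-0.36  0.34  1.84 -0.    0.95 -1.53]
block 0.58 [241.7, 141.1, 271.5, 238.4] (2746, array([ 532.8, -198.7,   89.3,   29.2,  156. ,   40.4])) [36. 40. 42.]
spacer 0.83 [46.1, 194.9, 149.2, 268.8] (2908, array([ 507.8, -357.9,   90.2,   41. ,   93.4,   46.5])) [22. 46. 48.]
stand 0.73 [24.1, 150.5, 184.2, 288.6] (6217, array([ 508.4, -367.2,  138.9,  116.2,   93.6,   10.4])) [ 9. 11. 47.]
```

Call:
move_arm([
  {"tx": 0, "ty": 0, "tz": 3, "rx": 0, "ry": 0, "rz": 0, "gripper": 0.3},
  {"tx": 0, "ty": 0, "tz": 3, "rx": 0, "ry": 0, "rz": 0, "gripper": 0.3},
  {"tx": 0, "ty": 0, "tz": 3, "rx": 0, "ry": 0, "rz": 0, "gripper": 0.3},
  {"tx": 0, "ty": 0, "tz": 3, "rx": 0, "ry": 0, "rz": 0, "gripper": 0.3},
  {"tx": 0, "ty": 0, "tz": 1.2, "rx": 0, "ry": 0, "rz": 0, "gripper": 0.3},
  {"tx": 0, "ty": 0, "tz": 1, "rx": 0, "ry": 0, "rz": 0, "gripper": 0.3},
  {"tx": 0, "ty": 0, "tz": 0, "rx": 0, "ry": 0, "rz": 0, "gripper": 0.3},
])

```text
clock: 5.55
eef_pos: [525.3, -195.7, 9.4]
tcp_rot: [3.142, 0.0, 2.74]
contact_force: [0.5, 0.1, -0.1]
opening: 0.646
```

Call:
move_arm([
  {"tx": 0, "ty": 0, "tz": 0, "rx": 0, "ry": 0, "rz": 0, "gripper": -1},
  {"tx": 0, "ty": 0, "tz": 0, "rx": 0, "ry": 0, "rz": 0, "gripper": -1},
  {"tx": 0, "ty": 0, "tz": 0, "rx": 0, "ry": 0, "rz": 0, "gripper": -1},
  {"tx": 0, "ty": 0, "tz": 0, "rx": 0, "ry": 0, "rz": 0, "gripper": -1},
  {"tx": 0, "ty": 0, "tz": 0, "rx": 0, "ry": 0, "rz": 0, "gripper": -1},
  {"tx": 0, "ty": 0, "tz": 0, "rx": 0, "ry": 0, "rz": 0, "gripper": -1},
], squeeze=60)

```text
clock: 6.15
eef_pos: [526.1, -196.0, 10.8]
tcp_rot: [3.141, 0.003, 2.74]
contact_force: [-0.0, 0.4, 8.4]
opening: 0.346
```

Call:
move_arm([
  {"tx": 0, "ty": 0, "tz": -2, "rx": 0, "ry": 0, "rz": 0, "gripper": -1},
  {"tx": 0, "ty": 0, "tz": -3, "rx": 0, "ry": 0, "rz": 0, "gripper": -1},
  {"tx": 0, "ty": 0, "tz": -3, "rx": 0, "ry": 0, "rz": 0, "gripper": -1},
  {"tx": 0.1, "ty": -2.9, "tz": 0, "rx": 0, "ry": 0, "rz": 0, "gripper": -1},
  {"tx": 0.1, "ty": -2.9, "tz": 0, "rx": 0, "ry": 0, "rz": 0, "gripper": -1},
])

```text
clock: 6.65
eef_pos: [501.4, -248.7, 91.3]
tcp_rot: [-3.141, 0.003, 2.742]
contact_force: [-0.1, -0.2, -2.6]
opening: 0.341
```

Call:
move_arm([
  {"tx": 0, "ty": 0, "tz": 0, "rx": 0, "ry": 0, "rz": 7.95, "gripper": -1},
  {"tx": 0, "ty": 0, "tz": 0, "rx": 0, "ry": 0, "rz": 7.95, "gripper": -1},
  {"tx": 0, "ty": 0, "tz": 0, "rx": 0, "ry": 0, "rz": 7.95, "gripper": -1},
  {"tx": 0, "ty": 0, "tz": 0, "rx": 0, "ry": 0, "rz": 7.95, "gripper": -1},
  {"tx": 0, "ty": 0, "tz": 0, "rx": 0, "ry": 0, "rz": 7.95, "gripper": -1},
  {"tx": 0, "ty": 0, "tz": 0, "rx": 0, "ry": 0, "rz": 7.95, "gripper": -1},
  {"tx": 0, "ty": 0, "tz": 0, "rx": 0, "ry": 0, "rz": 7.95, "gripper": -1},
  {"tx": 0, "ty": 0, "tz": 0, "rx": 0, "ry": 0, "rz": 7.95, "gripper": -1},
  {"tx": 0, "ty": 0, "tz": 0, "rx": 0, "ry": 0, "rz": 0, "gripper": -1},
  {"tx": 0, "ty": 0, "tz": 0, "rx": 0, "ry": 0, "rz": 0, "gripper": -1},
])

```text
clock: 7.65
eef_pos: [500.6, -248.2, 89.7]
tcp_rot: [3.141, 0.0, 1.634]
contact_force: [0.2, 0.2, -1.5]
opening: 0.338
```

```bash
python3 look.py w3.png block spacer stand
```

```text
[ 500.6 -248.2   89.5] yaw 93.6 [3.14131667e+00 1.72141063e-04] 7.7 [-0.46  0.43  1.89 -0.    0.82 -0.53]
block 0.65 [220.9, 174.5, 290.6, 336.3] None [ 98. 119. 120.]
stand 0.82 [188.9, 248.7, 323.9, 332.2] (145, array([ 501.2, -317.3,  111.6,   73.8,  164.6,   10. ])) [  6.  33. 116.]
```

View pics/w3.png

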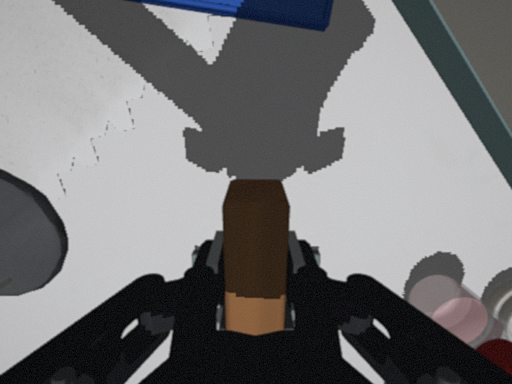

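Call:
move_arm([
  {"tx": 0, "ty": 0, "tz": 3, "rx": 0, "ry": 0, "rz": 0, "gripper": -1},
  {"tx": 0, "ty": 0, "tz": 2.2, "rx": 0, "ry": 0, "rz": 0, "gripper": -1},
  {"tx": 0, "ty": 0, "tz": 1, "rx": 0, "ry": 0, "rz": 0, "gripper": -1},
  {"tx": 0, "ty": 0, "tz": 0, "rx": 0, "ry": 0, "rz": 0, "gripper": -1},
])

```text
clock: 8.25
eef_pos: [499.6, -247.8, 26.1]
tcp_rot: [-3.139, -0.001, 1.631]
contact_force: [-0.4, -0.3, -1.9]
opening: 0.339
```

```bash
cat > pushlook.py <<'E'
from h import *
import sys
vis=[]
for n in ['scene','side']:
    im,P=grab(n); vis.append(im)
    for q,lo,hi in [('spacer',40,52),('block',48,68)]:
        for o in r.cut_out(q,n)[:1]:
            t=P[o['mask']]; t=t[(t[:,2]>lo)&(t[:,2]<hi)]
            print(n,q,round(o['confidence'],2),top(P,o['mask'],lo,hi),'y',np.round(np.percentile(t[:,1],[1,99]),1) if len(t) else '')
a=np.hstack([cv2.resize(vis[0][150:300,220:420],(400,300)),cv2.resize(vis[1][110:260,170:370],(400,300))])
cv2.imwrite('pics/'+sys.argv[1],a[:,:,::-1]); s=r.sense(); print(np.round(s['eef_pos'],1),np.round(s['contact_force'],1),s['opening'])
E
python3 pushlook.py p1.png
```

```text
scene spacer 0.86 (666, array([ 501.8, -363.4,   91.7,   47.7,  102.5,   45.8])) y [-406.1 -318.6]
scene block 0.87 (321, array([ 499.1, -275.2,   55.7,   32.1,   93.1,   54.6])) y [-302.8 -249.5]
side block 0.92 (451, array([ 501.4, -255.6,   92.5,   29.6,   94.4,   56.1])) y [-298.5 -211. ]
[ 501.2 -248.5   28.3] [ 0.3  0.  -1.9] 0.34058114047839777
```

View pics/p1.png

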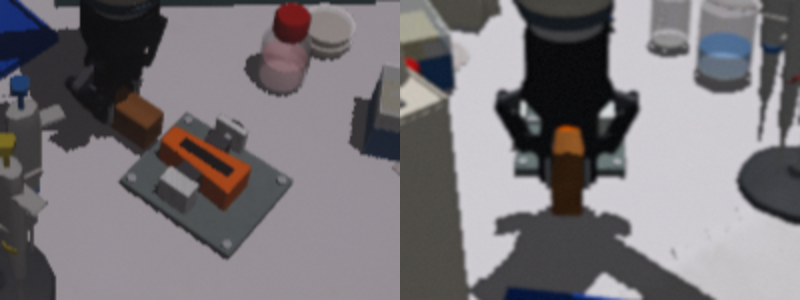

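Call:
move_arm([
  {"tx": -0.5, "ty": 0, "tz": 0, "rx": 0, "ry": 0, "rz": 0, "gripper": -1},
  {"tx": -0.5, "ty": 0, "tz": 0, "rx": 0, "ry": 0, "rz": 0, "gripper": -1},
  {"tx": -0.3, "ty": 0, "tz": 0, "rx": 0, "ry": 0, "rz": 0, "gripper": -1},
  {"tx": -0.3, "ty": 0, "tz": 0, "rx": 0, "ry": 0, "rz": 0, "gripper": -1},
  {"tx": -0.3, "ty": 0, "tz": 0, "rx": 0, "ry": 0, "rz": 0, "gripper": -1},
])

```text
clock: 9.05
eef_pos: [501.4, -264.3, 27.5]
tcp_rot: [-3.14, -0.005, 1.629]
contact_force: [2.2, 22.7, 10.3]
opening: 0.341
```

Call:
move_arm([
  {"tx": -0.3, "ty": 0, "tz": 0, "rx": 0, "ry": 0, "rz": 0, "gripper": -1},
  {"tx": -0.3, "ty": 0, "tz": 0, "rx": 0, "ry": 0, "rz": 0, "gripper": -1},
  {"tx": -0.3, "ty": 0, "tz": 0, "rx": 0, "ry": 0, "rz": 0, "gripper": -1},
  {"tx": -0.3, "ty": 0, "tz": 0, "rx": 0, "ry": 0, "rz": 0, "gripper": -1},
  {"tx": 0, "ty": 0, "tz": 0, "rx": 0, "ry": 0, "rz": 0, "gripper": -1},
])

```text
clock: 9.55
eef_pos: [502.4, -279.9, 27.3]
tcp_rot: [3.141, 0.0, 1.63]
contact_force: [-0.5, 0.2, -1.6]
opening: 0.339
```

```bash
python3 pushlook.py p2.png
```

```text
scene spacer 0.88 (666, array([ 507.6, -379.9,   90.2,   40.7,   92.1,   46. ])) y [-424.8 -336.4]
scene block 0.93 (336, array([ 502.2, -308.7,   53.7,   32.4,   92.9,   55.6])) y [-335.1 -283.2]
side block 0.86 (407, array([ 501.5, -285.5,   90.6,   29.1,   94.3,   55.3])) y [-329.8 -241.5]
[ 502.3 -279.2   27.3] [-0.9 -1.  -1.1] 0.3402007545538753
```

Call:
move_arm([
  {"tx": -0.3, "ty": 0, "tz": 0, "rx": 0, "ry": 0, "rz": 0, "gripper": -1},
  {"tx": -0.3, "ty": 0, "tz": 0, "rx": 0, "ry": 0, "rz": 0, "gripper": -1},
  {"tx": 0, "ty": 0, "tz": 0, "rx": 0, "ry": 0, "rz": 0, "gripper": -1},
  {"tx": 2, "ty": 0, "tz": 0, "rx": 0, "ry": 0, "rz": 0, "gripper": -1},
  {"tx": 3, "ty": 0, "tz": 0, "rx": 0, "ry": 0, "rz": 0, "gripper": -1},
  {"tx": 3, "ty": 0, "tz": 0, "rx": 0, "ry": 0, "rz": 0, "gripper": -1},
  {"tx": 0, "ty": 0, "tz": 1, "rx": 0, "ry": 0, "rz": 0, "gripper": -1},
  {"tx": 0, "ty": 0, "tz": 0.4, "rx": 0, "ry": 0, "rz": 0, "gripper": -1},
  {"tx": 0, "ty": 0, "tz": 0.2, "rx": 0, "ry": 0, "rz": 0, "gripper": -1},
  {"tx": 0, "ty": 0, "tz": 0, "rx": 0, "ry": 0, "rz": 0, "gripper": -1},
])

```text
clock: 10.85
eef_pos: [498.1, -205.7, 11.1]
tcp_rot: [-3.142, -0.0, 1.629]
contact_force: [0.4, 0.1, -1.5]
opening: 0.344
```

Run:
```python
from h import *
for n in ['wrist','side']:
    im,P=grab(n)
    for o in r.cut_out('block',n)[:1]: print(n,top(P,o['mask'],34,50),o['confidence'])
s=r.sense();print(s['eef_pos'],s['contact_force'])
```

```text
wrist (8532, array([ 497.8, -203.7,   71.4,   30.2,   92.9,   40.7])) 0.68
side (475, array([ 498. , -212.4,   90.7,   29.3,   94.4,   39.4])) 0.76
[ 498.03877298 -205.82954724   11.33073245] [-0.63617137  0.95641828 -2.02127979]
```

Call:
move_arm([
  {"tx": 0, "ty": 0, "tz": 0.1, "rx": 0, "ry": 0, "rz": 0, "gripper": -1},
  {"tx": 0, "ty": 0, "tz": 0.05, "rx": 0, "ry": 0, "rz": 0, "gripper": -1},
  {"tx": 0, "ty": 0, "tz": 0, "rx": 0, "ry": 0, "rz": 0, "gripper": 0.3},
  {"tx": 0, "ty": 0, "tz": 0, "rx": 0, "ry": 0, "rz": 0, "gripper": 0.3},
  {"tx": 0, "ty": 0, "tz": 0, "rx": 0, "ry": 0, "rz": 0, "gripper": 0.3},
  {"tx": 0, "ty": 0, "tz": 0, "rx": 0, "ry": 0, "rz": 0, "gripper": 0.3},
  {"tx": 0, "ty": 0, "tz": -2, "rx": 0, "ry": 0, "rz": 0, "gripper": 0.3},
  {"tx": 0, "ty": 0, "tz": -4, "rx": 0, "ry": 0, "rz": 0, "gripper": 0.3},
  {"tx": 0, "ty": 0, "tz": -4, "rx": 0, "ry": 0, "rz": 0, "gripper": 0.3},
  {"tx": 0, "ty": 0, "tz": -4, "rx": 0, "ry": 0, "rz": 0, "gripper": 0.3},
  {"tx": 0, "ty": 0, "tz": 0, "rx": 0, "ry": 0, "rz": 0, "gripper": 0.3},
])

```text
clock: 12.15
eef_pos: [501.1, -206.5, 154.9]
tcp_rot: [3.134, 0.004, 1.63]
contact_force: [1.0, -0.2, 0.0]
opening: 0.651
```

```bash
python3 pushlook.py p3.png; python3 look.py w4.png block spacer stand
```

```text
scene spacer 0.68 (670, array([ 509.6, -386.8,   90.4,   40.4,   88.3,   45.7])) y [-430.2 -343.2]
scene block 0.73 None y 
side spacer 0.73 (368, array([ 505.9, -384.2,   92.3,   37.7,   95.1,   45.1])) y [-428.3 -338.4]
side block 0.69 None y 
[ 497.  -204.9  148.3] [ 0.3 -0.  -0.2] 0.6494077442712435
[ 497.1 -204.9  148.3] yaw 93.4 [-3.13923964e+00 -1.11727369e-03] 12.5 [-0.39  0.32  1.89 -0.    0.93 -0.45]
block 0.71 [239.7, 143.3, 273.1, 239.8] (2753, array([ 498.8, -212.2,   88.5,   29.9,   93.5,   40.4])) [34. 40. 41.]
spacer 0.82 [244.0, 291.8, 272.9, 332.6] (621, array([ 507.6, -351.5,   29.1,   28.3,   90.4,   46.1])) [15. 45. 47.]
stand 0.59 [208.5, 256.9, 314.1, 332.5] (4064, array([ 507.6, -345.6,  115.7,   96.6,    2.5,   10.3])) [ 9. 11. 46.]
```

View pics/p3.png

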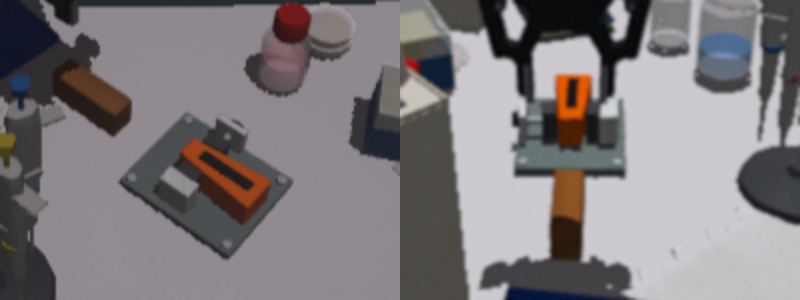

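Call:
move_arm([
  {"tx": -4, "ty": 0, "tz": 0, "rx": 0, "ry": 0, "rz": 0, "gripper": 0.5},
  {"tx": -4, "ty": 0, "tz": 0, "rx": 0, "ry": 0, "rz": 0, "gripper": 0.5},
  {"tx": -4, "ty": 0, "tz": 0, "rx": 0, "ry": 0, "rz": 0, "gripper": 0.5},
  {"tx": -4, "ty": 0, "tz": 0, "rx": 0, "ry": 0, "rz": 0, "gripper": 0.5},
  {"tx": -4, "ty": 0, "tz": 0, "rx": 0, "ry": 0, "rz": 0, "gripper": 0.5},
  {"tx": 0, "ty": 0, "tz": 0, "rx": 0, "ry": 0, "rz": 0, "gripper": 0.5},
  {"tx": 0, "ty": 0, "tz": 0, "rx": 0, "ry": 0, "rz": 0, "gripper": 0.5},
])

```text
clock: 13.35
eef_pos: [509.3, -405.3, 148.9]
tcp_rot: [-3.141, -0.001, 1.628]
contact_force: [0.1, 0.2, -0.6]
opening: 0.751
```

```bash
python3 look.py w5.png spacer stand
```

```text
[ 509.3 -404.3  149. ] yaw 93.4 [-3.14050683e+00 -1.34916776e-03] 13.4 [-0.67  0.47  1.64  0.    1.02 -0.73]
spacer 0.79 [234.9, 113.9, 281.2, 211.1] (3570, array([ 509.3, -382.7,   89.4,   40.4,   92.9,   46.6])) [45. 47. 48.]
stand 0.68 [196.0, 67.1, 328.0, 210.3] (9996, array([ 508.7, -367. ,  136. ,  116.3,   93.5,   10.5])) [ 9. 11. 47.]
```

View pics/w5.png

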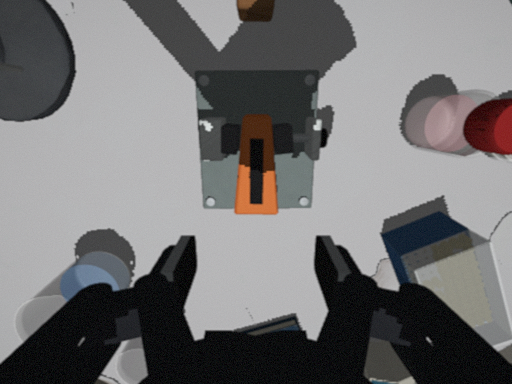

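Call:
move_arm([
  {"tx": 0, "ty": 0.1, "tz": 4, "rx": 0, "ry": 0, "rz": 0, "gripper": 0.5},
  {"tx": 0, "ty": 0, "tz": 4, "rx": 0, "ry": 0, "rz": 0, "gripper": 0.5},
  {"tx": 0, "ty": 0, "tz": 3, "rx": 0, "ry": 0, "rz": 0, "gripper": 0.5},
  {"tx": 0, "ty": 0, "tz": 1.5, "rx": 0, "ry": 0, "rz": 0, "gripper": 0.5},
  {"tx": 0, "ty": 0, "tz": 0.8, "rx": 0, "ry": 0, "rz": 0, "gripper": 0.5},
  {"tx": 0, "ty": 0, "tz": 0, "rx": 0, "ry": 0, "rz": 0, "gripper": 0.5},
  {"tx": 0, "ty": 0, "tz": 0, "rx": 0, "ry": 0, "rz": 0, "gripper": 0.5},
])

```text
clock: 14.2
eef_pos: [511.7, -405.3, 18.2]
tcp_rot: [3.14, 0.001, 1.63]
contact_force: [-0.3, 0.4, 1.3]
opening: 0.754
```

Call:
move_arm([
  {"tx": 0, "ty": 0, "tz": 0, "rx": 0, "ry": 0, "rz": 0, "gripper": -1},
  {"tx": 0, "ty": 0, "tz": 0, "rx": 0, "ry": 0, "rz": 0, "gripper": -1},
  {"tx": 0, "ty": 0, "tz": 0, "rx": 0, "ry": 0, "rz": 0, "gripper": -1},
  {"tx": 0, "ty": 0, "tz": 0, "rx": 0, "ry": 0, "rz": 0, "gripper": -1},
  {"tx": 0, "ty": 0, "tz": 0, "rx": 0, "ry": 0, "rz": 0, "gripper": -1},
  {"tx": 0, "ty": 0, "tz": 0, "rx": 0, "ry": 0, "rz": 0, "gripper": -1},
  {"tx": 0, "ty": 0, "tz": 0, "rx": 0, "ry": 0, "rz": 0, "gripper": -1},
], squeeze=50)

```text
clock: 14.9
eef_pos: [511.5, -405.5, 18.4]
tcp_rot: [3.14, 0.001, 1.63]
contact_force: [-0.8, 1.7, 6.9]
opening: 0.439
```

Call:
move_arm([
  {"tx": 0, "ty": 0, "tz": -1, "rx": 0, "ry": 0, "rz": 0, "gripper": -1},
  {"tx": 0, "ty": 0, "tz": -3, "rx": 0, "ry": 0, "rz": 0, "gripper": -1},
  {"tx": 0, "ty": 0, "tz": -3, "rx": 0, "ry": 0, "rz": 0, "gripper": -1},
  {"tx": 0, "ty": 0, "tz": -3, "rx": 0, "ry": 0, "rz": 0, "gripper": -1},
  {"tx": 0, "ty": 0, "tz": -3, "rx": 0, "ry": 0, "rz": 0, "gripper": -1},
  {"tx": 3.5, "ty": -1, "tz": 0, "rx": 0, "ry": 0, "rz": 0, "gripper": -1},
  {"tx": 3.5, "ty": -1, "tz": 0, "rx": 0, "ry": 0, "rz": 0, "gripper": -1},
  {"tx": 3.5, "ty": -1, "tz": 0, "rx": 0, "ry": 0, "rz": 0, "gripper": -1},
  {"tx": 3.5, "ty": -1, "tz": 0, "rx": 0, "ry": 0, "rz": 0, "gripper": -1},
  {"tx": 3.5, "ty": -1, "tz": 0, "rx": 0, "ry": 0, "rz": 0, "gripper": -1},
  {"tx": 3.5, "ty": -1, "tz": 0, "rx": 0, "ry": 0, "rz": 0, "gripper": -1},
])

```text
clock: 16.0
eef_pos: [437.9, -197.6, 147.6]
tcp_rot: [3.141, 0.0, 1.63]
contact_force: [1.0, 0.5, -2.2]
opening: 0.44
```

Call:
move_arm([
  {"tx": 0, "ty": 0, "tz": 0, "rx": 0, "ry": 0, "rz": 8.1, "gripper": -1},
  {"tx": 0, "ty": 0, "tz": 0, "rx": 0, "ry": 0, "rz": 8.1, "gripper": -1},
  {"tx": 0, "ty": 0, "tz": 0, "rx": 0, "ry": 0, "rz": 8.1, "gripper": -1},
  {"tx": 0, "ty": 0, "tz": 0, "rx": 0, "ry": 0, "rz": 8.1, "gripper": -1},
  {"tx": 0, "ty": 0, "tz": 0, "rx": 0, "ry": 0, "rz": 8.1, "gripper": -1},
  {"tx": 0, "ty": 0, "tz": 0, "rx": 0, "ry": 0, "rz": 8.1, "gripper": -1},
  {"tx": 0, "ty": 0, "tz": 0, "rx": 0, "ry": 0, "rz": 8.1, "gripper": -1},
  {"tx": 0, "ty": 0, "tz": 0, "rx": 0, "ry": 0, "rz": 8.1, "gripper": -1},
  {"tx": 0, "ty": 0, "tz": 0, "rx": 0, "ry": 0, "rz": 8.1, "gripper": -1},
  {"tx": 0, "ty": 0, "tz": 0, "rx": 0, "ry": 0, "rz": 8.1, "gripper": -1},
  {"tx": 0, "ty": 0, "tz": 0, "rx": 0, "ry": 0, "rz": 8.1, "gripper": -1},
  {"tx": 0, "ty": 0, "tz": 0, "rx": 0, "ry": 0, "rz": 8.1, "gripper": -1},
])

```text
clock: 17.2
eef_pos: [438.5, -198.8, 147.6]
tcp_rot: [3.141, -0.001, -0.072]
contact_force: [-0.9, -0.0, -0.8]
opening: 0.438
```

```bash
python3 look.py w6.png tray
python3 - <<'E'
from h import *
for n in ['scene','side']:
    im,P=grab(n)
    for q,b in [('tray',(9,20)),('spacer',(150,190))]:
        for o in r.cut_out(q,n)[:1]: print(n,q,top(P,o['mask'],*b),np.round(np.nanpercentile(P[o['mask']][:,2],[5,50,95])))
print(r.sense()['opening'],r.sense()['contact_force'])
E
```

```text
[ 438.5 -198.9  147.5] yaw -4.6 [ 3.14131465e+00 -7.74853447e-04] 17.25 [-0.43  0.24  2.01  0.    0.89  1.22]
tray 0.55 [27.9, 75.8, 177.5, 231.5] (3059, array([472.2, -53.3, 150.5, 121.6, 175.7,  14. ])) [ 4.  5. 15.]
scene tray (276, array([465.3, -55.5, 142.2, 124.8, 173.4,  12.6])) [ 1.  4. 13.]
scene spacer (401, array([ 458.4, -194.5,   93.4,   47.8,    2.9,  173.7])) [143. 173. 176.]
side tray (797, array([471.5, -53.7, 150.2, 122.9, 175.8,  12.4])) [ 2.  3. 13.]
side spacer (807, array([ 458.7, -197.8,   89.5,   42.1,  177.1,  169.8])) [142. 165. 175.]
0.44288672977072957 [-0.69048579 -0.13132648 -1.45641379]
```

View pics/w6.png

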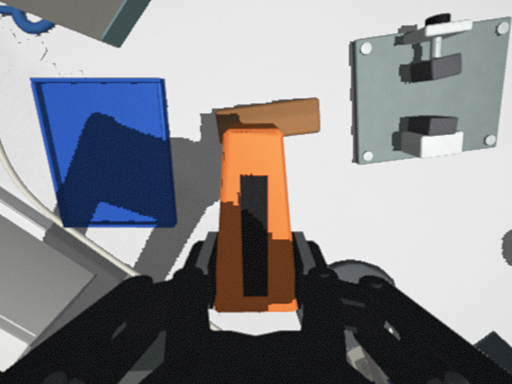

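Call:
move_arm([
  {"tx": 0.1, "ty": -3, "tz": 0, "rx": 0, "ry": 0, "rz": 0, "gripper": -1},
  {"tx": 0, "ty": -4, "tz": 0, "rx": 0, "ry": 0, "rz": 0, "gripper": -1},
  {"tx": 0, "ty": -4, "tz": 0, "rx": 0, "ry": 0, "rz": 0, "gripper": -1},
  {"tx": 0, "ty": -3.7, "tz": 0, "rx": 0, "ry": 0, "rz": 0, "gripper": -1},
  {"tx": 0, "ty": 0, "tz": 3, "rx": 0, "ry": 0, "rz": 0, "gripper": -1},
  {"tx": 0, "ty": 0, "tz": 4, "rx": 0, "ry": 0, "rz": 0, "gripper": -1},
  {"tx": 0, "ty": 0, "tz": 3, "rx": 0, "ry": 0, "rz": 0, "gripper": -1},
  {"tx": 0, "ty": 0, "tz": 2, "rx": 0, "ry": 0, "rz": 0, "gripper": -1},
  {"tx": 0, "ty": 0, "tz": 0.7, "rx": 0, "ry": 0, "rz": 0, "gripper": -1},
  {"tx": 0, "ty": 0, "tz": 0, "rx": 0, "ry": 0, "rz": 0, "gripper": -1},
  {"tx": 0, "ty": 0, "tz": 0, "rx": 0, "ry": 0, "rz": 0, "gripper": -1},
])

```text
clock: 18.7
eef_pos: [449.9, -52.3, 20.5]
tcp_rot: [3.142, -0.001, -0.066]
contact_force: [0.0, -0.7, -0.8]
opening: 0.437
```

Run:
```python
from h import *
for n in ['wrist','side','scene']:
    im,P=grab(n)
    for q,b in [('spacer',(35,60)),('tray',(9,20))]:
        for o in r.cut_out(q,n)[:1]: print(n,q,top(P,o['mask'],*b),np.round(np.nanpercentile(P[o['mask']][:,2],[5,50,95])))
s=r.sense();print(s['opening'],s['contact_force'],s['eef_pos'])
```

```text
wrist spacer (13079, array([471.3, -51.5,  90.3,  40.7, 178.6,  48.7])) [47. 49. 50.]
wrist tray (6710, array([472.3, -53.3, 150.1, 120.2, 175.8,  14.1])) [ 4.  5. 15.]
side spacer (661, array([470.1, -50.9,  89.1,  39.1, 176.8,  47. ])) [17. 43. 49.]
side tray (746, array([471.5, -53.5, 149.9, 123.1, 175.5,  12.4])) [ 2.  4. 13.]
scene spacer (219, array([469. , -53.2,  91.2,  40.3,   2.2,  47.1])) [16. 45. 50.]
scene tray (338, array([471.6, -56.3, 151.6, 124.4, 175.6,  12.8])) [ 2.  5. 15.]
0.4391794356032775 [-0.08251642  0.53034647 -1.57778747] [449.38881173 -52.2177227   20.05989357]
```

Call:
move_arm([
  {"tx": 0, "ty": 0, "tz": 0.4, "rx": 0, "ry": 0, "rz": 0, "gripper": -1},
  {"tx": 0, "ty": 0, "tz": 0.2, "rx": 0, "ry": 0, "rz": 0, "gripper": -1},
  {"tx": 0, "ty": 0, "tz": 0.15, "rx": 0, "ry": 0, "rz": 0, "gripper": -1},
  {"tx": 0, "ty": 0, "tz": 0, "rx": 0, "ry": 0, "rz": 0, "gripper": -1},
])

```text
clock: 19.55
eef_pos: [449.0, -52.1, 12.4]
tcp_rot: [-3.142, 0.001, -0.066]
contact_force: [-2.7, 1.3, 7.3]
opening: 0.443
```

Call:
move_arm([
  {"tx": 0, "ty": 0, "tz": 0, "rx": 0, "ry": 0, "rz": 0, "gripper": 0.3},
  {"tx": 0, "ty": 0, "tz": 0, "rx": 0, "ry": 0, "rz": 0, "gripper": 0.3},
  {"tx": 0, "ty": 0, "tz": 0, "rx": 0, "ry": 0, "rz": 0, "gripper": 0.3},
  {"tx": 0, "ty": 0, "tz": 0, "rx": 0, "ry": 0, "rz": 0, "gripper": 0.3},
  {"tx": 0, "ty": 0, "tz": -1.5, "rx": 0, "ry": 0, "rz": 0, "gripper": 0.3},
  {"tx": 0, "ty": 0, "tz": -3, "rx": 0, "ry": 0, "rz": 0, "gripper": 0.3},
  {"tx": 0, "ty": 0, "tz": -4, "rx": 0, "ry": 0, "rz": 0, "gripper": 0.3},
  {"tx": 0, "ty": 0, "tz": -4, "rx": 0, "ry": 0, "rz": 0, "gripper": 0.3},
  {"tx": 0, "ty": 0, "tz": -4, "rx": 0, "ry": 0, "rz": 0, "gripper": 0.3},
  {"tx": 0, "ty": 0, "tz": 0, "rx": 0, "ry": 0, "rz": 0, "gripper": 0.3},
])

```text
clock: 20.55
eef_pos: [452.3, -52.5, 182.1]
tcp_rot: [3.141, -0.009, -0.066]
contact_force: [0.9, 0.2, -0.2]
opening: 0.649
```

Run:
```python
from h import *
for n in ['wrist','side','scene']:
    im,P=grab(n,n+'_end.png')
    for q,b in [('spacer',(33,60)),('tray',(9,20)),('block',(33,60))]:
        for o in r.cut_out(q,n)[:1]: print(n,q,top(P,o['mask'],*b),np.round(np.nanpercentile(P[o['mask']][:,2],[5,50,95])))
s=r.sense();print(s['opening'],s['contact_force'],s['eef_pos'])
```

```text
wrist spacer (2704, array([470.3, -53.2,  89. ,  39.8, 176.2,  40.6])) [39. 41. 42.]
wrist tray (1983, array([472.4, -53.5, 149.6, 120.1, 175.9,  14.1])) [ 3.  5. 15.]
wrist block (2856, array([ 498.3, -213.5,   90.6,   30.2,   92.4,   40.2])) [15. 40. 41.]
side spacer (988, array([469.3, -52.2,  89.9,  42.1, 177.2,  39.2])) [ 6. 37. 41.]
side tray (809, array([471.5, -54. , 150.3, 123.3, 175.8,  12.5])) [ 2.  4. 13.]
side block (511, array([ 497.3, -213.4,   91.7,   30. ,   92.6,   39. ])) [ 3. 38. 40.]
scene spacer (468, array([468.2, -57.1,  91.3,  40. , 172.6,  39.7])) [ 7. 38. 42.]
scene tray (402, array([471.2, -56. , 151.1, 122.3, 175.4,  12.7])) [ 1.  5. 14.]
scene block (503, array([ 496.7, -216.1,   89.9,   31.9,   91.8,   39.3])) [ 4. 37. 41.]
0.6527456254931425 [-0.48215612  0.07880592 -0.00326281] [449.02432488 -52.16464998 176.85606584]
```

View pics/wrist_end.png

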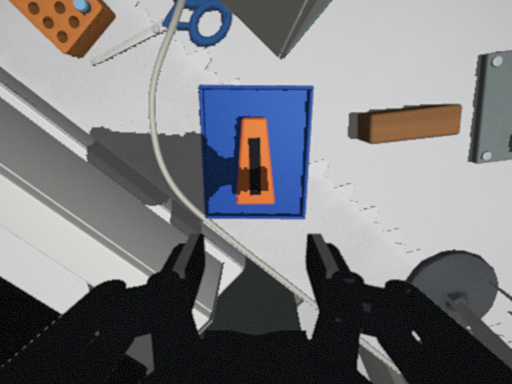

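The wrist picture shows the spacer flat in the middle of the tray at about (255,165). The block lies alone on the bench at about (410,122), clear of both the tray and the stand.

```bash
python3 -c "
from rig import r; print(r.sign_off(), r.sense()['clock'])"
```

```text
the job is handed in; nothing more can be done
the job is handed in; nothing more can be done
```

I knocked the spacer about 25 mm along the stand with the block, using a push of roughly 20 N on its narrow end. I then set the block down upright on the open bench, lifted the spacer out by its wide half and laid it in the tray. The job is handed in, and sign-off gives no verdict.

**Spacer:** in the last check its top was at about 40 mm, which fits lying flat on the tray floor. It was within about 4 mm of the tray's centre, with its black strip up and its wide end towards the robot.

**Block:** its top was also at about 40 mm, so it lies flat. It is roughly 35 mm clear of the stand and 50 mm clear of the tray.

**Time:** the clock read about 21 s of the 64 s allowed.

**Disagreements:** the cameras differed by up to about 5 mm on position, well inside the tolerances. The first move calls were refused because each row needs all its fields; nothing moved. No other check failed. I did not measure whether the objects were at rest after the last pictures.

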